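Fold away the hob splash guard

ROBOT

A 6-joint arm with a two-finger parallel gripper is mounted at the origin on a cart in front of the work surface, level with it; the furniture and walls round the work are solid. World frame = base frame: x ahead of the robot, y to its left, z up, the work surface at z = 0. Lengths are in mm, angles in rad, forces in N, time in s.
With the tool pointing down it reaches from about 350 to 975 mm from the base axis. Payload 7.1 kg.
Tool frame: the origin (TCP) lies at the very end of the fingers, on their centre line; the grasp point (between the pads) lies 19 mm behind it; y points along the fingers, x is the direction in which the jaws open and shut, and the axes are right-handed (so a half turn about y gives the same grasp; the last joint's range is limited). The gripper opens to 88 mm and grips with 3 to 60 N. Pads are 20 mm wide; open, the fingers measure 115 mm over their backs; the gripper's body (75 mm by 178 mm) begins 61 mm behind the grasp point.
Start: joints at [-1.337, 0.423, 1.63, -0, 1.089, -0.019], TCP at [156.341, -605.113, 194.775] pointing down, gripper open.
Joint ranges: [-3, 3], [-0.9, 2.11], [0.09, 2.58], [-1.31, 4.45], [0.11, 2.69], [-2.54, 2.54]. Speed limits (rad/s): [2.39, 2.39, 3.01, 3.14, 3.14, 3.14].

INTERFACE

Orientations are given as a rotation vector (axis times angle).
In Python, from workcell import ctrl gives the robot as it stands. The module is installed in compiled form; this text tells all that it offers.
- The arm moves only by the tool carry_out, never from a script. Its arguments are lists of equal length, an entry for each row: "delta_pos": the shift along the tool's x, y, z in cm, a list of three; "rotation": the turn, a rotation vector about the tool's x, y, z in rad, a list of three. In form: {"delta_pos": [[dx, dy, dz], ...], "rotation": [[wx, wy, wz], ...]}. A call has 1 to 12 rows; each row is the pose to reach, as a shift and turn from the pose commanded when the call began, along the tool's axes at that moment; what a row does not reach only later rows make up. A row lasts 1/12 s, in which the tool goes at most 41.7 mm and 7.16 degrees, less where a joint would pass 70% of its speed; a pose out of reach is approached as far as the arm can. A call with a gripper value outside its range is refused whole. "hand" is the closure in counts, from 0 (fully open) to 255 (shut), set as the call begins (left out, the last holds). The fingers move at their own pace and stop on an object; the grip force is fixed at half the most. Time passes only in rows, so rows that repeat a pose let the fingers close. It gives the time, the measured TCP pose, the force and the opening at its end, in the units of the state.
- ctrl.get_obs(): the state, without advancing time (a new reading comes with each control period).
- ctrl.get_image(name): name is "scene" or "top" or "wrist"; returns the picture (480x640x3 uint8, red, green, blue); there is no depth.
- ctrl.camera_info(name): a dict with "fov_y" (degrees; the focal length in pixels is half the picture's height over the tangent of half this angle, whatever the lens; pixels are square), "cx", "cy" (the principal point, pixels), "R" (3x3) and "t" (3): a world point X has camera coordinates R X + t; the wrist camera has in their place "T_tool_cam" (4x4, takes a point from camera to tool coordinates, whose origin is the TCP and whose axes are the tool frame's). Camera axes: x right, y down, z forward; pixel columns grow to the right and rows downward; lengths in mm; the calibration is good to about 2 mm. A picture is of the moment at which its call begins: read the wrist's pose just before it. camera_info takes no time and is no camera call.
- ctrl.close_job(): hands the job in, once; it reports no verdict.
The state is a dict: "t": time; "qpos": joint angles; "qvel": joint speeds; "joint_torque": joint torques, N m; "ee_pos": TCP position; "orientation": TCP orientation; "ft_force": force on the tool from outside, world axes, zero at the start; "moment": the same for the moment, N m; "width": finger opening in mm.
Only numpy, scipy, OpenCV 4.12 (cv2) and the standard library are available. Lean on these libraries where they do the work, as an engineer would, in place of code of your own. Each camera call takes 0.05 s, during which the arm holds its last target.

TASK

Cooking is over: fold up the three-panel splash guard on the worktop. First fold the free end panel flat against the inside of the middle panel, with the middle panel still standing open; then fold the middle panel, with the end panel inside it, flat against the panel that stands on the fixed foot. Leave the mug, the ramekin and the star cutter standing where they are.

Things in the scene. Friction and masses are not known exactly. Their poses are not given: they have to be found in the camera images.
- guard_hinge (a point): First hinge axis, 104 mm up, of the splash guard: three upright slotted aluminium panels in a U, each 120 mm long, 6 mm thick, top edge 80 mm above the worktop. Axes fixed to the foot: x along the fixed panel away from the hinge, z up. The fixed panel is 20 mm away on the -y side and cannot move; the middle panel swings about this axis on the +y side.
- end_hinge (a point): Second hinge axis, 104 mm up, between middle and end panel. Carried by the middle panel: 120 mm along it from the first hinge and 10 mm to its inner side. x along the middle panel, away from the first hinge, z up; the end panel swings about this axis on the -y side (the inside of the U).
- end_knob (a point): Centre of the upright round dark wooden knob on top of the end panel's free end: 18 mm in diameter, from 86 to 120 mm above the worktop, on a 6 mm neck above the panel's top edge. 108 mm from the second hinge axis. x along the end panel away from that hinge, z up. Fixed to the panel, but may turn between the fingers.
- middle_knob (a point): Centre of the same kind of knob (18 mm in diameter, 86 to 120 mm above the worktop) on top of the middle panel, 100 mm from the first hinge axis, near the second hinge. x axis along the middle panel away from the first hinge, z up.
- end_panel (a joint): Angle between end panel and middle panel, rad: 0 = folded flat against the inside of the middle panel (a stop); grows as it opens, anticlockwise seen from above; starts at 1.1 to 1.45. Light friction (about 0.1 N m), stays where left.
- middle_panel (a joint): Angle between middle panel and fixed panel, rad: 0 = folded flat, parallel to the fixed panel with room for the end panel between them (a stop); grows as it opens, anticlockwise seen from above; starts at 1.3 to 1.6. Stiffer friction (about 0.3 N m), stays where left.
- mug_2: Small mug with a diamond pattern, 60 mm in diameter, 52 mm high, standing just outside the middle panel. Origin at the centre of its underside. A bystander.
- ramekin: Plain white ramekin, 78 mm in diameter, 40 mm high, standing beyond the open side of the U. Origin at the centre of its underside. A bystander.
- cutter_star: Tin star-shaped biscuit cutter, 63 mm across, 22 mm high, lying on the far side of the fixed panel. Origin at the centre of its underside. A bystander.

How it is judged (in metres and radians):
On the way:
1. the end panel is folded flat against the middle panel (within 0.2 rad) while the middle panel is still open (more than 0.9 rad) (value of joint end_panel below 0.2 rad and value of joint middle_panel above 0.9 rad), for 0.2 s.
At the end, for the whole second after the job is handed in: Both hinges are folded to within 0.2 rad (11 degrees) of flat and the panels are at rest (value of joint each of end_panel, middle_panel below 0.2 rad and velocity of joint end_panel between -0.05 and 0.05 rad/s and velocity of joint middle_panel between -0.05 and 0.05 rad/s); the robot touches nothing.
It fails at once if the mug, the ramekin or the star cutter is shoved more than 30 mm or tipped over (more than 0.5 rad) (distance of any of mug_2, ramekin, cutter_star from where it was at the start of the episode above 0.03 m or angle between any of mug_2, ramekin, cutter_star's own z axis and vertical above 0.5 rad).
It also fails if it takes over 48 s, if anything falls off the work surface, if the arm or the gripper's body presses on something with over 40 N, if the wrist force passes 120 N, or if a joint passes its speed limit or range.

## Working session

There is one attempt and no reset: what is moved stays moved. The work goes in short steps, Python scripts to look and compute and a tool call to move; the robot and the scene stay as the last step left them, time stands still between calls to the robot, and variables do not carry over. Pictures are saved under pics/ and viewed, and the job is handed in when it is done.

Besides the shell and the picture viewer there is one more tool, called after "Request:" as name(argument=value, ...), one argument or row to a line, values as JSON. carry_out: Moves the arm, as the interface text tells. Its arguments: {"type":"object","properties":{"delta_pos":{"type":"array","items":{"type":"array","items":{"type":"number"}}},"rotation":{"type":"array","items":{"type":"array","items":{"type":"number"}}},"hand":{"type":"number"}},"required":["delta_pos","rotation"]}

```bash
mkdir -p pics; python3 - <<'E'
from workcell import ctrl
import cv2
o=ctrl.get_obs()
print({k:o[k] for k in('t','ee_pos','orientation','ft_force','width')})
for n in('scene','top','wrist'):
    cv2.imwrite(f'pics/{n}0.png',cv2.cvtColor(ctrl.get_image(n),cv2.COLOR_RGB2BGR)); print(n,ctrl.camera_info(n))
E
```

```text
{'t': 0.0, 'ee_pos': array([ 156.21381604, -604.53620907,  193.99546016]), 'orientation': array([-1.31723959,  1.02180523, -1.01981296]), 'ft_force': array([ 0.4789941 ,  0.04347486, -0.10884596]), 'width': 87.64564680496945}
scene {'fov_y': 49.51322632383999, 'cx': 313.2767207925946, 'cy': 238.67581060320734, 'R': array([[-0.79221294, -0.61011905, -0.01238607],
       [-0.45168283,  0.59989692, -0.66038346],
       [ 0.41034289, -0.51756974, -0.75082639]]), 't': array([561.29787763, 233.82468599, 891.62295661])}
top {'fov_y': 52.32042246995773, 'cx': 318.23580540800054, 'cy': 244.29125822185688, 'R': array([[-0.06956899, -0.99756594,  0.0047278 ],
       [-0.97057125,  0.06658962, -0.23142443],
       [ 0.23054631, -0.02068863, -0.9728414 ]]), 't': array([192.40597908, 595.42375366, 794.8975959 ])}
wrist {'fov_y': 60.24974575649662, 'cx': 325.8242002197557, 'cy': 240.1305812981403, 'T_tool_cam': array([[ 9.99999832e-01,  4.83881007e-04,  3.20484586e-04,
        -3.86675409e-01],
       [-1.64124337e-04, -2.93889385e-01,  9.55839423e-01,
        -1.90159419e+02],
       [ 5.56699560e-04, -9.55839315e-01, -2.93889256e-01,
         8.11055635e+01],
       [ 0.00000000e+00,  0.00000000e+00,  0.00000000e+00,
         1.00000000e+00]])}
```

View pics/scene0.png

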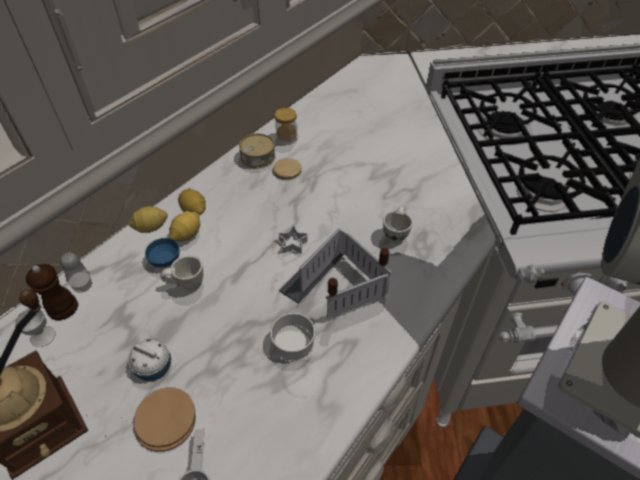

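View pics/top0.png

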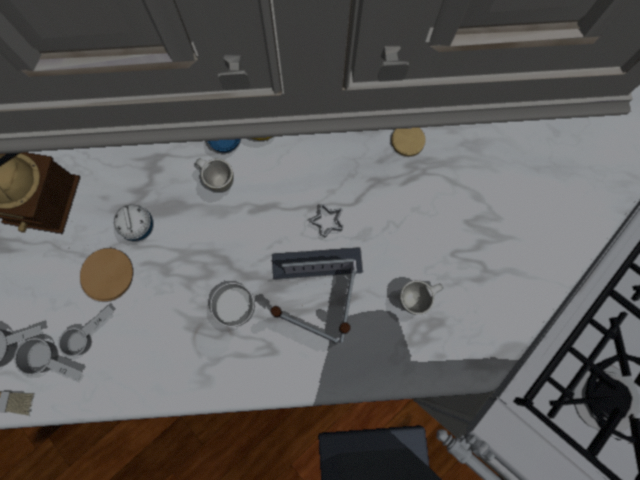

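View pics/wrist0.png

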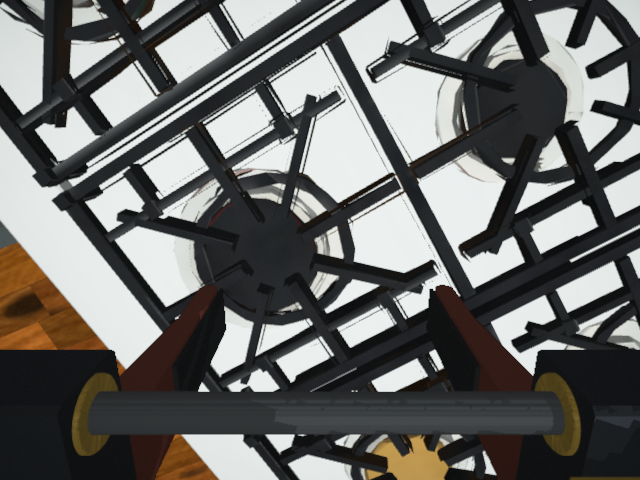

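The top view shows the end knob at about (276,312), the middle knob at (344,328), the fixed panel along (285..355, 266), the mug at (416,295), the ramekin at (232,303) and the star at (326,220). The scene view shows the knobs at (333,287) and (384,257). Next I measure them.

```bash
cat > h.py <<'E'
import numpy as np, cv2
from workcell import ctrl
from scipy.spatial.transform import Rotation as Ro
def K(i): f=240/np.tan(np.radians(i['fov_y']/2)); return f,i['cx'],i['cy']
def ray(n,px):
    i=ctrl.camera_info(n); f,cx,cy=K(i); d=np.array([(px[0]-cx)/f,(px[1]-cy)/f,1])
    R=np.array(i['R']); return -R.T@i['t'], R.T@d
def onz(n,px,z):
    c,d=ray(n,px); return c+d*(z-c[2])/d[2]
def proj(n,X):
    i=ctrl.camera_info(n); f,cx,cy=K(i); p=np.array(i['R'])@X+i['t']; return p[:2]/p[2]*f+[cx,cy]
def tri(a,b):
    A=np.zeros((3,3));v=np.zeros(3);L=[]
    for c,d in(a,b):
        d=d/np.linalg.norm(d);P=np.eye(3)-np.outer(d,d);A+=P;v+=P@c
    X=np.linalg.solve(A,v); return X,[np.linalg.norm((np.eye(3)-np.outer(d,d)/(d@d))@(X-c)) for c,d in(a,b)]
def brown(im,box):
    x0,x1,y0,y1=box; s=im[y0:y1,x0:x1].astype(int)
    m=((s[...,0]-s[...,2]>18)&(s[...,0]<150)).astype(np.uint8)
    n,l,st,c=cv2.connectedComponentsWithStats(m)
    return [(st[k],c[k]+[x0,y0]) for k in range(1,n) if st[k][4]>15]
E
python3 - <<'E'
from h import *
for n,box in(('top',(255,360,290,345)),('scene',(320,400,235,305))):
    im=cv2.cvtColor(cv2.imread(f'pics/{n}0.png'),cv2.COLOR_BGR2RGB)
    for s,c in brown(im,box): print(n,s+np.array([box[0],box[2],0,0,0]),c)
    x0,x1,y0,y1=(200,450,190,370) if n=='top' else (260,430,200,370)
    c=im[y0:y1,x0:x1]; cv2.imwrite(f'pics/{n}_crop.png',cv2.resize(c[...,::-1],None,fx=3.1,fy=3.1,interpolation=cv2.INTER_CUBIC))
E
```

```text
top [271 307  10   9  66] [275.59090909 310.93939394]
top [340 323  10  10  71] [344.56338028 327.38028169]
scene [381 248   8   8  52] [384.48076923 251.36538462]
scene [329 278   8   8  52] [332.48076923 281.75      ]
```

View pics/top_crop.png

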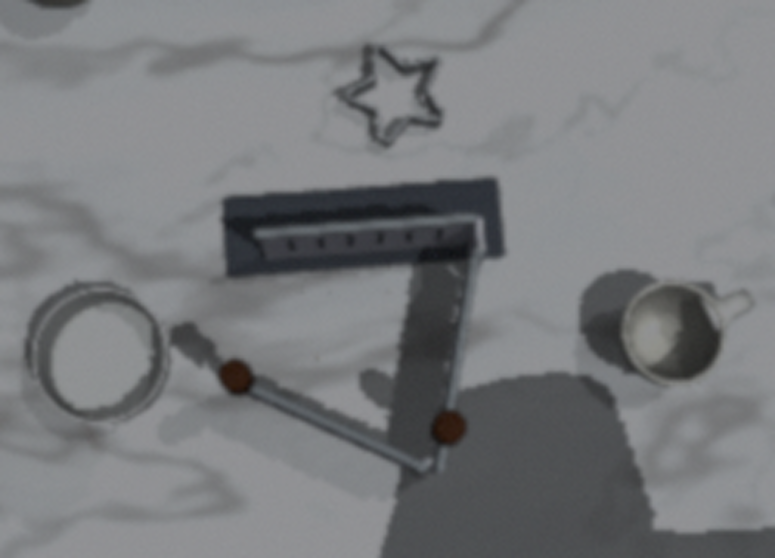

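View pics/scene_crop.png

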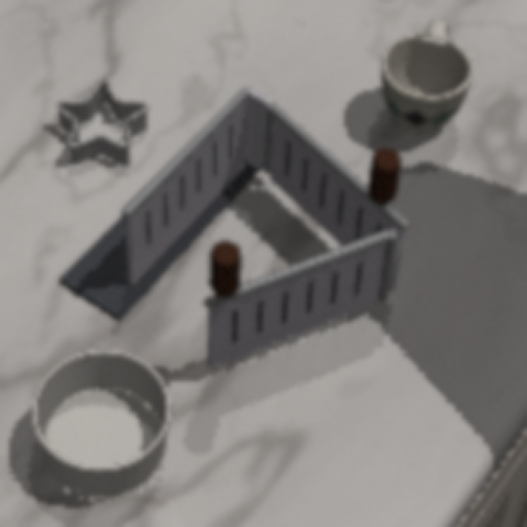

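The crops confirm the layout: the fixed panel is far from the robot, the middle panel runs toward it on the right, and the end panel slants to the left.

```bash
python3 - <<'E'
from h import *
np.set_printoptions(precision=1,suppress=True)
T={'end':(275.6,310.9),'mid':(344.6,327.4)}; S={'end':(332.5,281.8),'mid':(384.5,251.4)}
for k in T:
    # blob in scene: upper part = top face + some side
    print(k,onz('top',T[k],118),tri(ray('top',T[k]),ray('scene',S[k])))
c=lambda u,v:(200+u/3.1,190+v/3.1)
for nm,p,z in[('fix far top',(255,232),80),('fix near top',(478,218),80),('mid top hinge',(472,250),80),('mid far',(437,470),80),('end hinge',(428,467),80),('end mid',(330,420),80),
 ('mug rim L',(622,330),52),('mug rim R',(722,330),52),('mug front',(672,385),52),('ram L',(27,350),40),('ram R',(170,350),40),('ram top',(95,283),40),('ram bot',(100,427),40),('star',(392,95),11)]:
    print(nm,onz('top',c(*p),z))
o=ctrl.get_obs();R=Ro.from_rotvec(o['orientation']).as_matrix();print(R)
E
```

```text
end [490.3 228.2 118. ] (array([490.1, 228.2, 114.9]), [np.float64(0.4922242496962715), np.float64(0.4922242496962588)])
mid [456.3 119.3 118. ] (array([455.7, 118.8, 116.2]), [np.float64(0.8623847856335038), np.float64(0.8623847856335022)])
fix far top [572.6 215.7  80. ]
fix near top [572.   90.9  80. ]
mid top hinge [554.1  95.8  80. ]
mid far [435.7 124.9  80. ]
end hinge [437.6 129.6  80. ]
end mid [466.3 180.6  80. ]
mug rim L [507.2  12.2  52. ]
mug rim R [503.3 -44.6  52. ]
mug front [474.3 -12.6  52. ]
ram L [520.7 352.   40. ]
ram R [515.1 270.2  40. ]
ram top [556.9 312.   40. ]
ram bot [474.2 311.5  40. ]
star [666.4 130.7  11. ]
[[ 0.3 -0.   1. ]
 [-1.   0.   0.3]
 [-0.  -1.   0. ]]
```

```bash
cat >> h.py <<'E'
def rows(wps,n=None):
    """wps: (x,y,z,yawdeg) absolute; prints tool-frame rows (cm, rad)"""
    o=ctrl.get_obs();R=Ro.from_rotvec(o['orientation']).as_matrix()
    y0=np.degrees(np.arctan2(R[1,0],R[0,0]))
    print('t',round(o['t'],2),'pos',o['ee_pos'].round(1),'yaw',y0.round(1),'tilt',R[:,1].round(3),'F',o['ft_force'].round(1),'w',round(o['width'],1))
    print('dp',[[round(float(v),1) for v in R.T@(np.array(w[:3])-o['ee_pos'])/10] for w in wps])
    print('rot',[[0,round(float(-np.radians(w[3]-y0)),2),0] for w in wps])
H1=np.array([552.5,95.5]);E2=np.array([438.5,134.])
E
python3 - <<'E'
from h import *
a=np.linspace(0,1,12)
rows([(156+294*s,-605+305*s,195,-73) for s in a])
rows([(450+40*s,-300+528*s,195,-73+44*s) for s in (0,1)])
E
```

```text
t 0.15 pos [ 156.3 -604.7  194.2] yaw -75.5 tilt [-0.     0.001 -1.   ] F [-0.  -0.8 -0.7] w 87.9
dp [[0.0, -0.1, -0.0], [-2.0, -0.1, 3.2], [-4.0, -0.1, 6.5], [-6.0, -0.1, 9.8], [-8.0, -0.1, 13.1], [-10.1, -0.1, 16.4], [-12.1, -0.1, 19.7], [-14.1, -0.1, 22.9], [-16.1, -0.1, 26.2], [-18.1, -0.1, 29.5], [-20.1, -0.1, 32.8], [-22.1, -0.1, 36.1]]
rot [[0, -0.04, 0], [0, -0.04, 0], [0, -0.04, 0], [0, -0.04, 0], [0, -0.04, 0], [0, -0.04, 0], [0, -0.04, 0], [0, -0.04, 0], [0, -0.04, 0], [0, -0.04, 0], [0, -0.04, 0], [0, -0.04, 0]]
t 0.15 pos [ 156.3 -604.7  194.2] yaw -75.5 tilt [-0.     0.001 -1.   ] F [-0.  -0.8 -0.7] w 87.9
dp [[-22.1, -0.1, 36.1], [-72.3, 0.0, 53.1]]
rot [[0, -0.04, 0], [0, -0.81, 0]]
```

Request:
carry_out(
  delta_pos=[
    [-2,0,3],
    [-4,0,6],
    [-6,0,9],
    [-8,0,12],
    [-10,0,15],
    [-12,0,18],
    [-14,0,21],
    [-16,0,24],
    [-18,0,27],
    [-20,0,30],
    [-22,0,33],
    [-24,0,36],
  ],
  rotation=[
    [0,0,0],
    [0,0,0],
    [0,0,0],
    [0,0,0],
    [0,0,0],
    [0,0,0],
    [0,0,0],
    [0,0,0],
    [0,0,0],
    [0,0,0],
    [0,0,0],
    [0,0,0],
  ],
  hand=156,
)

```text
t: 1.15
ee_pos: [445.7, -281.1, 194.7]
orientation: [-1.318, 1.021, -1.021]
ft_force: [-0.3, 0.1, -0.2]
width: 34.2
```

```bash
python3 - <<'E'
from h import *
rows([(490,228,195,-29)])
E
```

```text
t 1.15 pos [ 445.7 -281.1  194.7] yaw -75.5 tilt [-0.  0. -1.] F [-0.3  0.1 -0.2] w 34.2
dp [[-48.2, -0.0, 17.0]]
rot [[0, -0.81, 0]]
```

Request:
carry_out(
  delta_pos=[
    [-3,0,1],
    [-6,0,2],
    [-9,0,3],
    [-12,0,4],
    [-15,0,5],
    [-18,0,6],
    [-21,0,7],
    [-24,0,8],
    [-27,0,9],
    [-30,0,10],
    [-33,0,11],
    [-36,0,12],
  ],
  rotation=[
    [0,-0.05,0],
    [0,-0.1,0],
    [0,-0.15,0],
    [0,-0.2,0],
    [0,-0.25,0],
    [0,-0.3,0],
    [0,-0.35,0],
    [0,-0.4,0],
    [0,-0.45,0],
    [0,-0.5,0],
    [0,-0.55,0],
    [0,-0.6,0],
  ],
)

```text
t: 2.15
ee_pos: [470.7, 97.4, 194.8]
orientation: [-1.497, 0.56, -0.56]
ft_force: [1.8, -0.7, -0.7]
width: 34.2
```

```bash
python3 - <<'E'
from h import *
rows([(490,228,195,-29)])
E
```

```text
t 2.15 pos [470.7  97.4 194.8] yaw -41.0 tilt [-0. -0. -1.] F [ 1.8 -0.7 -0.7] w 34.2
dp [[-7.1, -0.0, 11.1]]
rot [[0, -0.21, 0]]
```

Request:
carry_out(
  delta_pos=[
    [-2,0,3],
    [-4,0,6],
    [-6,0,9],
    [-7.1,0,11.1],
    [-7.1,0,11.1],
    [-7.1,0,11.1],
  ],
  rotation=[
    [0,-0.07,0],
    [0,-0.14,0],
    [0,-0.21,0],
    [0,-0.21,0],
    [0,-0.21,0],
    [0,-0.21,0],
  ],
)

```text
t: 2.65
ee_pos: [490.2, 227.0, 194.4]
orientation: [-1.535, 0.397, -0.396]
ft_force: [0.4, -1.4, 0.7]
width: 34.1
```

```bash
python3 - <<'E'
from h import *
rows([(490,228,91,-29)])
o=ctrl.get_obs();im=ctrl.get_image('wrist');cv2.imwrite('pics/w1.png',im[...,::-1])
i=ctrl.camera_info('wrist');T=np.array(i['T_tool_cam']);f,cx,cy=K(i)
R=Ro.from_rotvec(o['orientation']).as_matrix()
for X in((490.2,228.2,120),(456,119,120)):
    p=T[:3,:3].T@(R.T@(np.array(X)-o['ee_pos'])-T[:3,3]); print(p[:2]/p[2]*f+[cx,cy])
E
```

```text
t 2.65 pos [490.2 227.  194.4] yaw -29.0 tilt [-0.001 -0.001 -1.   ] F [ 0.4 -1.4  0.7] w 34.1
dp [[-0.1, 10.3, 0.1]]
rot [[0, 0.0, 0]]
[325.05515425 238.48146553]
[355.78970634 381.85984352]
```

View pics/w1.png

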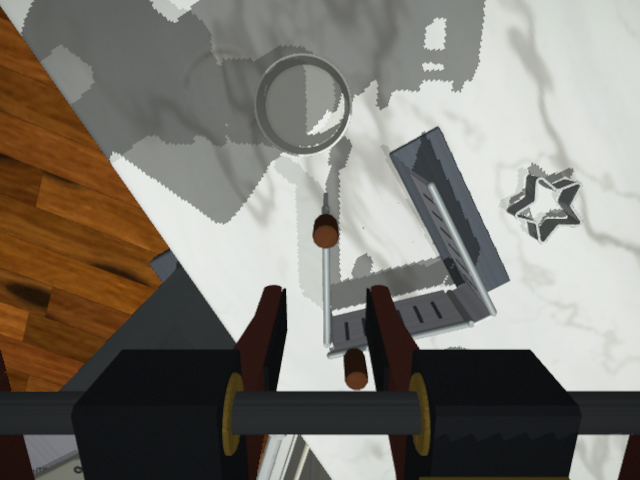

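The wrist view shows the end knob top at about (326,240), against a predicted (325,238), and the middle knob at (356,380), against (356,382). The measurements hold, so I descend around the end knob.

Request:
carry_out(
  delta_pos=[
    [0,2,0],
    [0,4,0],
    [0,6,0],
    [0,7.5,0],
    [0,8.5,0],
    [0,9.5,0],
    [0,10.3,0],
    [0,10.3,0],
  ],
  rotation=[
    [0,0,0],
    [0,0,0],
    [0,0,0],
    [0,0,0],
    [0,0,0],
    [0,0,0],
    [0,0,0],
    [0,0,0],
  ],
)

```text
t: 3.37
ee_pos: [489.9, 225.4, 90.6]
orientation: [-1.535, 0.4, -0.398]
ft_force: [-0.4, -0.1, -0.8]
width: 34.4
```

```bash
python3 - <<'E'
from h import *
# arc about E2 from 61 deg down to -14-; trailing offset 8mm handled by overshoot in angle
w=[]
for a in np.linspace(61.2,-24,25)[1:]:
    r=np.radians(a); w.append((*(E2+108*np.array([np.cos(r),np.sin(r)])),91,a-90))
rows(w)
E
```

```text
t 3.37 pos [489.9 225.4  90.6] yaw -29.1 tilt [-0.002 -0.001 -1.   ] F [-0.4 -0.1 -0.8] w 34.4
dp [[0.6, -0.0, 0.3], [1.2, -0.0, 0.2], [1.9, -0.0, 0.1], [2.5, -0.0, 0.0], [3.2, -0.0, -0.2], [3.8, -0.0, -0.4], [4.4, -0.0, -0.7], [5.0, -0.0, -0.9], [5.6, -0.0, -1.3], [6.2, -0.0, -1.7], [6.7, -0.0, -2.1], [7.2, -0.0, -2.5], [7.7, -0.0, -3.0], [8.2, -0.0, -3.4], [8.6, -0.0, -4.0], [9.0, -0.0, -4.5], [9.3, -0.0, -5.1], [9.6, -0.0, -5.7], [9.9, -0.0, -6.3], [10.2, -0.0, -6.9], [10.4, -0.0, -7.5], [10.5, -0.0, -8.2], [10.6, -0.0, -8.8], [10.7, -0.0, -9.5]]
rot [[0, 0.06, 0], [0, 0.12, 0], [0, 0.18, 0], [0, 0.24, 0], [0, 0.3, 0], [0, 0.37, 0], [0, 0.43, 0], [0, 0.49, 0], [0, 0.55, 0], [0, 0.61, 0], [0, 0.68, 0], [0, 0.74, 0], [0, 0.8, 0], [0, 0.86, 0], [0, 0.92, 0], [0, 0.99, 0], [0, 1.05, 0], [0, 1.11, 0], [0, 1.17, 0], [0, 1.23, 0], [0, 1.3, 0], [0, 1.36, 0], [0, 1.42, 0], [0, 1.48, 0]]
```

Request:
carry_out(
  delta_pos=[
    [0.6,0,0.3],
    [1.2,0,0.2],
    [1.9,0,0.1],
    [2.5,0,0],
    [3.2,0,-0.2],
    [3.8,0,-0.4],
    [4.4,0,-0.7],
    [5.0,0,-0.9],
    [5.6,0,-1.3],
    [6.2,0,-1.7],
    [6.7,0,-2.1],
    [7.2,0,-2.5],
  ],
  rotation=[
    [0,0.06,0],
    [0,0.12,0],
    [0,0.18,0],
    [0,0.24,0],
    [0,0.3,0],
    [0,0.37,0],
    [0,0.43,0],
    [0,0.49,0],
    [0,0.55,0],
    [0,0.61,0],
    [0,0.68,0],
    [0,0.74,0],
  ],
)

```text
t: 4.37
ee_pos: [542.0, 169.1, 92.6]
orientation: [-1.342, 0.97, -0.971]
ft_force: [-0.1, 0.9, -0.6]
width: 34.4
```

```bash
python3 - <<'E'
from h import *
cv2.imwrite('pics/t2.png',ctrl.get_image('top')[150:400,150:480][...,::-1].repeat(2,0).repeat(2,1))
w=[]
for a in np.linspace(18.6,-22,13)[1:]:
    r=np.radians(a); w.append((*(E2+108*np.array([np.cos(r),np.sin(r)])),91,max(a,-14)-90))
rows(w)
E
```

```text
t 4.42 pos [542.4 168.3  92.6] yaw -71.9 tilt [ 0.002  0.    -1.   ] F [ 0.2 -1.2 -0.1] w 34.1
dp [[0.6, 0.2, -0.2], [1.2, 0.2, -0.2], [1.8, 0.2, -0.3], [2.5, 0.2, -0.4], [3.1, 0.2, -0.6], [3.7, 0.2, -0.8], [4.3, 0.2, -1.0], [4.9, 0.2, -1.3], [5.4, 0.2, -1.6], [6.0, 0.2, -1.9], [6.5, 0.2, -2.3], [7.0, 0.2, -2.7]]
rot [[0, 0.05, 0], [0, 0.11, 0], [0, 0.17, 0], [0, 0.23, 0], [0, 0.29, 0], [0, 0.35, 0], [0, 0.4, 0], [0, 0.46, 0], [0, 0.52, 0], [0, 0.56, 0], [0, 0.56, 0], [0, 0.56, 0]]
```

View pics/t2.png

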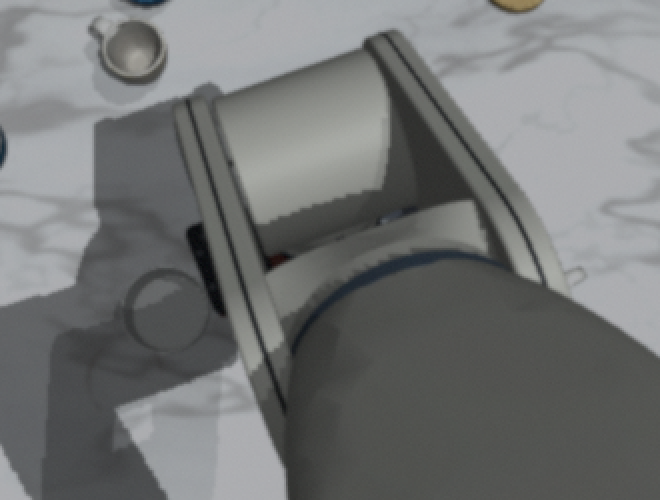

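Request:
carry_out(
  delta_pos=[
    [0.6,0.1,-0.2],
    [1.2,0.1,-0.2],
    [1.8,0.1,-0.3],
    [2.5,0.1,-0.4],
    [3.1,0.1,-0.6],
    [3.7,0.1,-0.8],
    [4.3,0.1,-1.0],
    [4.9,0.1,-1.3],
    [5.4,0.1,-1.6],
    [5.9,0.1,-1.9],
    [6.1,0.1,-2.0],
    [6.3,0.1,-2.2],
  ],
  rotation=[
    [0,0.05,0],
    [0,0.11,0],
    [0,0.17,0],
    [0,0.23,0],
    [0,0.29,0],
    [0,0.35,0],
    [0,0.4,0],
    [0,0.46,0],
    [0,0.52,0],
    [0,0.56,0],
    [0,0.56,0],
    [0,0.56,0],
  ],
)

```text
t: 5.42
ee_pos: [540.9, 102.6, 91.3]
orientation: [-1.088, 1.38, -1.381]
ft_force: [-0.0, -0.3, 0.6]
width: 34.2
```

```bash
python3 - <<'E'
from h import *
cv2.imwrite('pics/s3.png',cv2.resize(ctrl.get_image('scene')[190:340,230:430][...,::-1],None,fx=4,fy=4,interpolation=cv2.INTER_CUBIC))
cv2.imwrite('pics/w3.png',ctrl.get_image('wrist')[...,::-1])
rows([])
E
```

```text
t 5.52 pos [540.5 102.5  91.1] yaw -103.5 tilt [ 0.  0. -1.] F [ 0.1 -0.1 -0.5] w 33.9
dp []
rot []
```

View pics/s3.png

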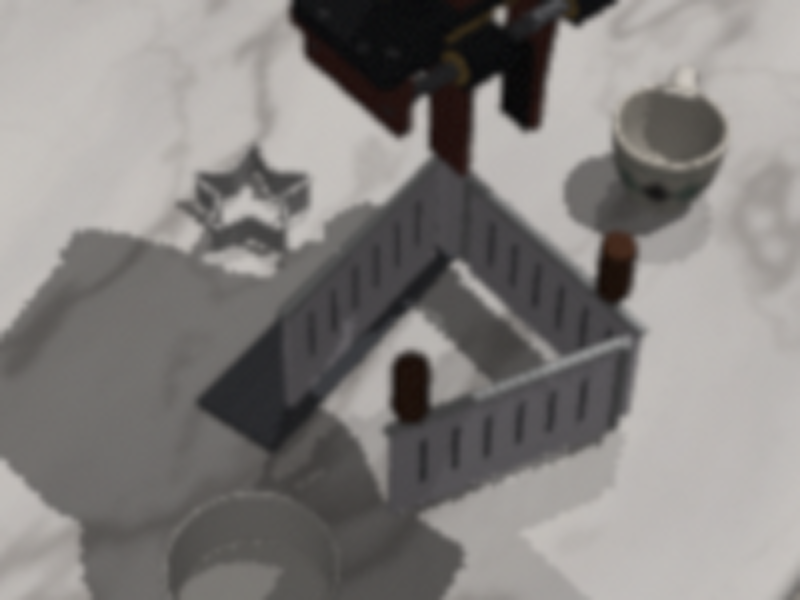

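View pics/w3.png

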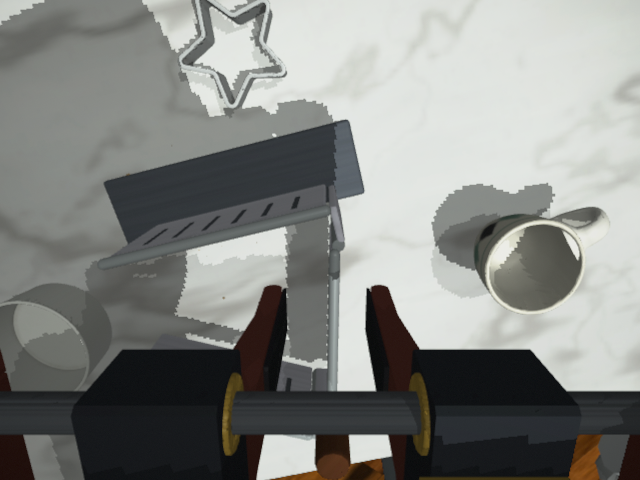

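The scene view shows the end knob still at about (332,281), so the panel did not move and the hand is empty. I need to find out why.

```bash
python3 - <<'E'
from h import *
o=ctrl.get_obs();R=Ro.from_rotvec(o['orientation']).as_matrix()
im=ctrl.get_image('scene')
print(brown(im,(320,400,240,305)))
for d in(0,24,-24,17,-17):
  for y in (0,-19,-40): print(d,y,proj('scene',o['ee_pos']+R@np.array([d,y,0])).round(1))
cv2.imwrite('pics/s4.png',cv2.resize(im[100:300,250:450][...,::-1],None,fx=3,fy=3,interpolation=cv2.INTER_CUBIC))
E
```

```text
[(array([61,  8,  8,  8, 55], dtype=int32), array([384.32727273, 251.43636364]))]
0 0 [349.7 234. ]
0 -19 [350.1 227.2]
0 -40 [350.6 219.5]
24 0 [359.1 228.1]
24 -19 [359.6 221.3]
24 -40 [360.2 213.6]
-24 0 [340.2 240. ]
-24 -19 [340.5 233.3]
-24 -40 [340.8 225.6]
17 0 [356.4 229.8]
17 -19 [356.9 223. ]
17 -40 [357.4 215.3]
-17 0 [343.  238.2]
-17 -19 [343.3 231.5]
-17 -40 [343.7 223.8]
```

View pics/s4.png

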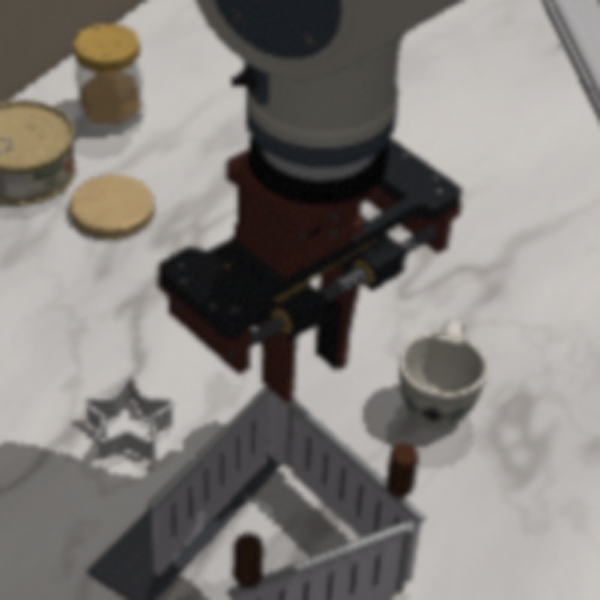

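Both fingertips sit about 7 px above the projected TCP in the scene view. In the wrist view the tips also look like they end 20 mm or more behind the TCP. At TCP z=91 the fingers probably passed over the knob. I go back over the knob, lower in steps and check each one in the scene view.

```bash
python3 - <<'E'
from h import *
a=np.linspace(0,1,11)
rows([(540,102,150,-103.5)]+[(540.5-50.5*s,102.5+125.5*s,150,-103.5+74.5*s) for s in a])
E
```

```text
t 5.57 pos [540.5 102.7  91. ] yaw -103.5 tilt [ 0.  0. -1.] F [ 0.8 -0.6  0.6] w 34.1
dp [[0.1, -5.9, -0.0], [0.0, -5.9, 0.0], [-1.1, -5.9, -0.8], [-2.2, -5.9, -1.6], [-3.3, -5.9, -2.4], [-4.4, -5.9, -3.1], [-5.5, -5.9, -3.9], [-6.6, -5.9, -4.7], [-7.7, -5.9, -5.5], [-8.8, -5.9, -6.3], [-9.9, -5.9, -7.1], [-11.0, -5.9, -7.8]]
rot [[0, -0.0, 0], [0, -0.0, 0], [0, -0.13, 0], [0, -0.26, 0], [0, -0.39, 0], [0, -0.52, 0], [0, -0.65, 0], [0, -0.78, 0], [0, -0.91, 0], [0, -1.04, 0], [0, -1.17, 0], [0, -1.3, 0]]
```

Request:
carry_out(
  delta_pos=[
    [0,-3,0],
    [0,-5.9,0],
    [-1.1,-5.9,-0.8],
    [-2.2,-5.9,-1.6],
    [-3.3,-5.9,-2.4],
    [-4.4,-5.9,-3.1],
    [-5.5,-5.9,-3.9],
    [-6.6,-5.9,-4.7],
    [-7.7,-5.9,-5.5],
    [-8.8,-5.9,-6.3],
    [-9.9,-5.9,-7.1],
    [-11.0,-5.9,-7.8],
  ],
  rotation=[
    [0,0,0],
    [0,0,0],
    [0,-0.12,0],
    [0,-0.24,0],
    [0,-0.36,0],
    [0,-0.48,0],
    [0,-0.6,0],
    [0,-0.72,0],
    [0,-0.84,0],
    [0,-0.96,0],
    [0,-1.08,0],
    [0,-1.2,0],
  ],
)

```text
t: 6.57
ee_pos: [490.0, 228.8, 149.9]
orientation: [-1.519, 0.47, -0.47]
ft_force: [-0.1, 0.2, -0.1]
width: 33.7
```

```bash
python3 - <<'E'
from h import *
rows([(490.2,228.2,91,-29)])
E
```

```text
t 6.57 pos [490.  228.8 149.9] yaw -34.4 tilt [ 0.  0. -1.] F [-0.1  0.2 -0.1] w 33.7
dp [[0.0, 5.9, -0.0]]
rot [[0, -0.09, 0]]
```

Request:
carry_out(
  delta_pos=[
    [0,1.5,0],
    [0,3,0],
    [0,4.5,0],
    [0,5.9,0],
    [0,5.9,0],
  ],
  rotation=[
    [0,-0.09,0],
    [0,-0.09,0],
    [0,-0.09,0],
    [0,-0.09,0],
    [0,-0.09,0],
  ],
)

```text
t: 6.98
ee_pos: [488.7, 227.5, 88.5]
orientation: [-1.535, 0.408, -0.403]
ft_force: [-0.7, -0.5, -0.7]
width: 34.2
```

```bash
python3 - <<'E'
from h import *
rows([])
cv2.imwrite('pics/s5.png',cv2.resize(ctrl.get_image('scene')[190:340,240:440][...,::-1],None,fx=4,fy=4,interpolation=cv2.INTER_CUBIC))
cv2.imwrite('pics/w5.png',ctrl.get_image('wrist')[...,::-1])
o=ctrl.get_obs();R=Ro.from_rotvec(o['orientation']).as_matrix()
for d in(0,17,-17):
  for y in (0,-19,-30): print(d,y,((proj('scene',o['ee_pos']+R@np.array([d,y,0]))-[240,190])*4).round(1))
E
```

```text
t 6.98 pos [488.7 227.5  88.5] yaw -29.6 tilt [-0.004 -0.002 -1.   ] F [-0.7 -0.5 -0.7] w 34.2
dp []
rot []
0 0 [368.2 399.7]
0 -19 [368.8 373.7]
0 -30 [369.2 358.2]
17 0 [352.4 370.8]
17 -19 [352.8 344.6]
17 -30 [353.  329.1]
-17 0 [384.4 429.3]
-17 -19 [385.2 403.4]
-17 -30 [385.8 388.1]
```

View pics/s5.png

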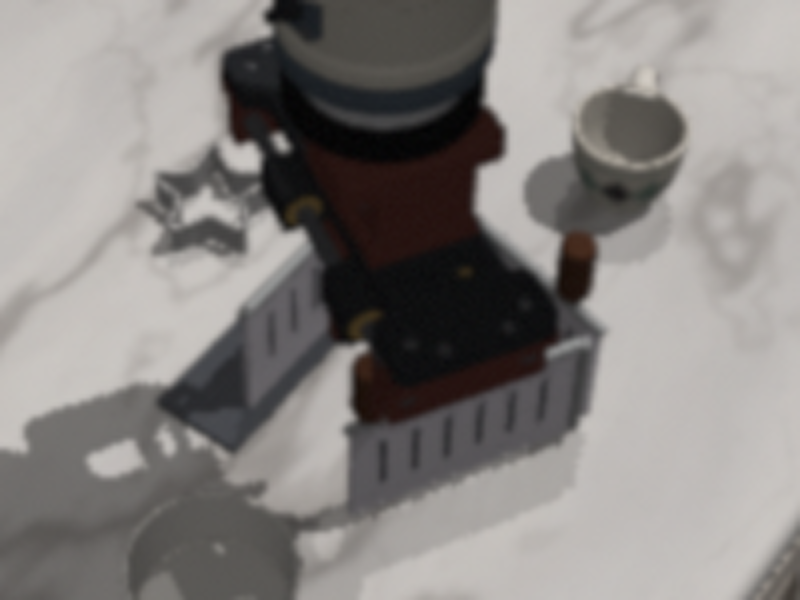

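View pics/w5.png

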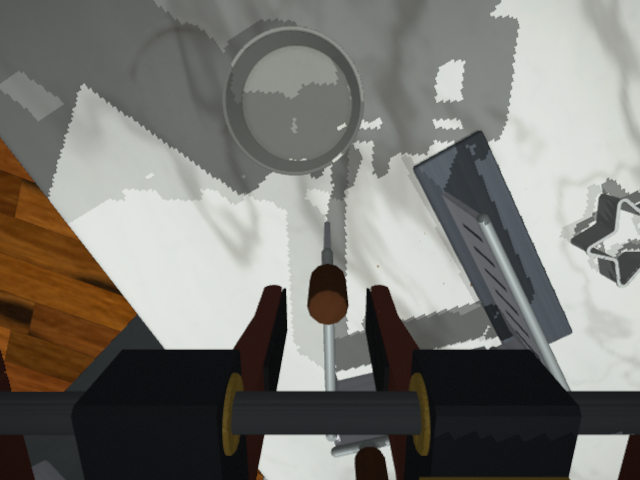

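The wrist view shows the knob top at (327,307), centred between the fingers, but the fingertips are only about level with the top. I lower another 23 mm, keeping the panel between the fingers.

Request:
carry_out(
  delta_pos=[
    [0,0.6,0],
    [0,1.2,0],
    [0,1.8,0],
    [0,2.3,0],
    [0,2.3,0],
    [0,2.3,0],
  ],
  rotation=[
    [0,0,0],
    [0,0,0],
    [0,0,0],
    [0,0,0],
    [0,0,0],
    [0,0,0],
  ],
)

```text
t: 7.58
ee_pos: [490.2, 227.7, 67.4]
orientation: [-1.533, 0.407, -0.406]
ft_force: [-0.3, -0.2, 0.1]
width: 33.8
```

```bash
python3 - <<'E'
from h import *
cv2.imwrite('pics/w6.png',ctrl.get_image('wrist')[...,::-1])
w=[]
z=ctrl.get_obs()['ee_pos'][2]
for a in np.linspace(61.2,18.6,13)[1:]:
    r=np.radians(a); w.append((*(E2+108*np.array([np.cos(r),np.sin(r)])),z,a-90))
rows(w)
E
```

```text
t 7.63 pos [490.5 227.8  67.7] yaw -29.7 tilt [-0. -0. -1.] F [-0.5  0.2 -0.5] w 33.9
dp [[0.6, -0.0, 0.1], [1.3, -0.0, 0.0], [2.0, -0.0, -0.1], [2.6, -0.0, -0.2], [3.3, -0.0, -0.4], [3.9, -0.0, -0.6], [4.5, -0.0, -0.9], [5.1, -0.0, -1.1], [5.7, -0.0, -1.5], [6.3, -0.0, -1.8], [6.8, -0.0, -2.2], [7.3, -0.0, -2.7]]
rot [[0, 0.05, 0], [0, 0.11, 0], [0, 0.17, 0], [0, 0.23, 0], [0, 0.29, 0], [0, 0.36, 0], [0, 0.42, 0], [0, 0.48, 0], [0, 0.54, 0], [0, 0.6, 0], [0, 0.67, 0], [0, 0.73, 0]]
```

View pics/w6.png

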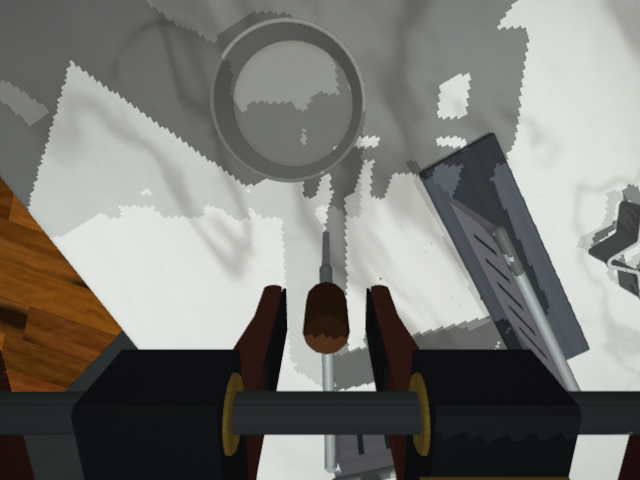

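The knob at (327,330) now sits between the pads. I push only a short way along the arc and check.

Request:
carry_out(
  delta_pos=[
    [0.6,0,0.1],
    [1.3,0,0],
    [2.0,0,-0.1],
    [2.6,0,-0.2],
    [3.3,0,-0.4],
  ],
  rotation=[
    [0,0.06,0],
    [0,0.12,0],
    [0,0.18,0],
    [0,0.24,0],
    [0,0.3,0],
  ],
)

```text
t: 8.05
ee_pos: [517.5, 208.2, 68.1]
orientation: [-1.473, 0.641, -0.642]
ft_force: [-0.1, 1.4, -0.3]
width: 33.7
```

```bash
python3 - <<'E'
from h import *
cv2.imwrite('pics/w7.png',ctrl.get_image('wrist')[...,::-1])
w=[]
z=ctrl.get_obs()['ee_pos'][2]
for a in np.linspace(43.4,2,13)[1:]:
    r=np.radians(a); w.append((*(E2+108*np.array([np.cos(r),np.sin(r)])),z,a-90))
rows(w)
E
```

```text
t 8.1 pos [518.5 207.5  68.2] yaw -47.3 tilt [ 0.001  0.    -1.   ] F [ 0.9 -0.4  0.3] w 33.8
dp [[0.5, 0.0, -0.1], [1.1, 0.0, -0.1], [1.8, 0.0, -0.2], [2.4, 0.0, -0.3], [3.1, 0.0, -0.5], [3.7, 0.0, -0.7], [4.3, 0.0, -1.0], [4.9, 0.0, -1.2], [5.4, 0.0, -1.5], [6.0, 0.0, -1.9], [6.5, 0.0, -2.3], [7.0, 0.0, -2.7]]
rot [[0, 0.05, 0], [0, 0.11, 0], [0, 0.17, 0], [0, 0.23, 0], [0, 0.29, 0], [0, 0.35, 0], [0, 0.41, 0], [0, 0.47, 0], [0, 0.53, 0], [0, 0.59, 0], [0, 0.65, 0], [0, 0.71, 0]]
```

View pics/w7.png

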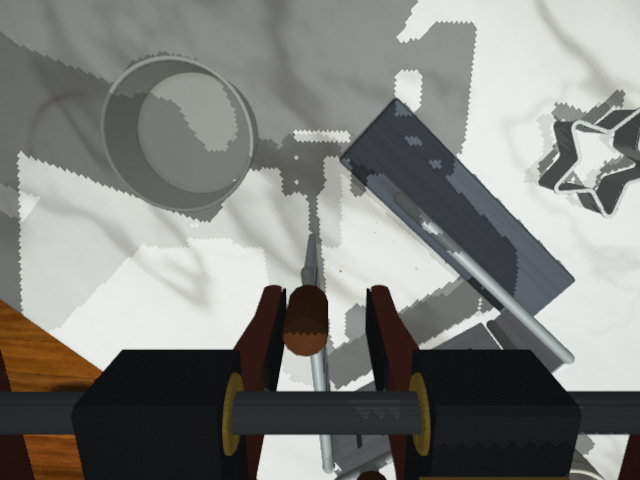

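The knob at (305,330) is riding against the trailing finger, so the panel is moving. I continue.

Request:
carry_out(
  delta_pos=[
    [0.5,0,-0.1],
    [1.1,0,-0.1],
    [1.8,0,-0.2],
    [2.4,0,-0.3],
    [3.1,0,-0.5],
    [3.7,0,-0.7],
    [4.3,0,-1.0],
    [4.9,0,-1.2],
    [5.4,0,-1.5],
    [6.0,0,-1.9],
    [6.5,0,-2.3],
    [7.0,0,-2.7],
  ],
  rotation=[
    [0,0.05,0],
    [0,0.11,0],
    [0,0.17,0],
    [0,0.23,0],
    [0,0.29,0],
    [0,0.35,0],
    [0,0.41,0],
    [0,0.47,0],
    [0,0.53,0],
    [0,0.59,0],
    [0,0.65,0],
    [0,0.71,0],
  ],
)

```text
t: 9.1
ee_pos: [545.9, 138.6, 68.2]
orientation: [-1.227, 1.178, -1.179]
ft_force: [0.3, 1.0, -0.3]
width: 34.1
```

```bash
python3 - <<'E'
from h import *
cv2.imwrite('pics/w8.png',ctrl.get_image('wrist')[...,::-1])
w=[]
z=ctrl.get_obs()['ee_pos'][2]
for a in np.linspace(2,-20,9)[1:]:
    r=np.radians(a); w.append((*(E2+108*np.array([np.cos(r),np.sin(r)])),z,max(a,-14)-90))
rows(w)
E
```

```text
t 9.15 pos [545.7 137.7  68.1] yaw -87.9 tilt [ 0.001  0.    -1.   ] F [ 0.4 -0.7 -0.6] w 34.2
dp [[0.5, 0.0, 0.1], [1.0, -0.0, 0.0], [1.5, -0.0, -0.0], [2.1, -0.0, -0.1], [2.6, -0.0, -0.2], [3.1, -0.0, -0.4], [3.6, -0.0, -0.5], [4.0, -0.0, -0.7]]
rot [[0, 0.05, 0], [0, 0.1, 0], [0, 0.15, 0], [0, 0.19, 0], [0, 0.24, 0], [0, 0.28, 0], [0, 0.28, 0], [0, 0.28, 0]]
```

View pics/w8.png

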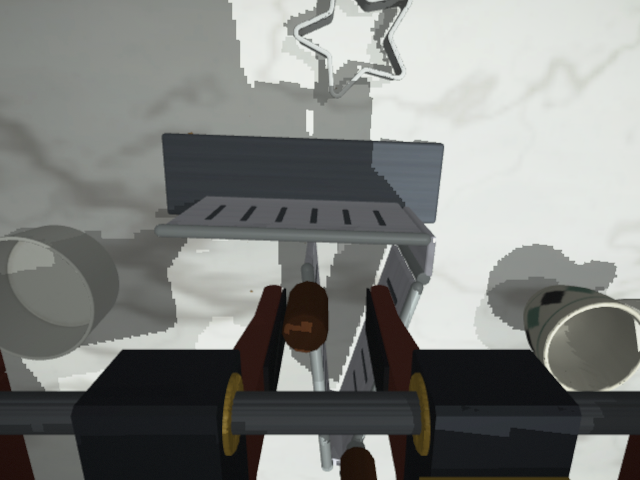

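The knob at (305,328) is still captured. Now the last 22° in two parts, watching the force.

Request:
carry_out(
  delta_pos=[
    [0.5,-0.1,0.1],
    [1.0,-0.2,0],
    [1.5,-0.2,0],
    [2.1,-0.2,-0.1],
    [2.6,-0.2,-0.2],
  ],
  rotation=[
    [0,0.05,0],
    [0,0.1,0],
    [0,0.15,0],
    [0,0.19,0],
    [0,0.24,0],
  ],
)

```text
t: 9.57
ee_pos: [544.5, 112.6, 70.0]
orientation: [-1.109, 1.352, -1.352]
ft_force: [-0.5, 1.3, 0.4]
width: 34.5
```

Request:
carry_out(
  delta_pos=[
    [0.4,0,-0.1],
    [0.8,0,-0.1],
    [1.1,0,-0.1],
    [1.1,0,-0.1],
  ],
  rotation=[
    [0,0.02,0],
    [0,0.04,0],
    [0,0.04,0],
    [0,0.04,0],
  ],
)

```text
t: 9.9
ee_pos: [541.2, 101.5, 69.9]
orientation: [-1.088, 1.381, -1.381]
ft_force: [-0.6, -0.3, 0.2]
width: 34.1
```

```bash
python3 - <<'E'
from h import *
cv2.imwrite('pics/w9.png',ctrl.get_image('wrist')[...,::-1])
rows([])
cv2.imwrite('pics/s9.png',cv2.resize(ctrl.get_image('scene')[190:340,240:440][...,::-1],None,fx=4,fy=4,interpolation=cv2.INTER_CUBIC))
E
```

```text
t 9.95 pos [541.1 101.6  69.8] yaw -103.5 tilt [-0. -0. -1.] F [-0.2  0.2 -0.2] w 34.2
dp []
rot []
```

View pics/w9.png

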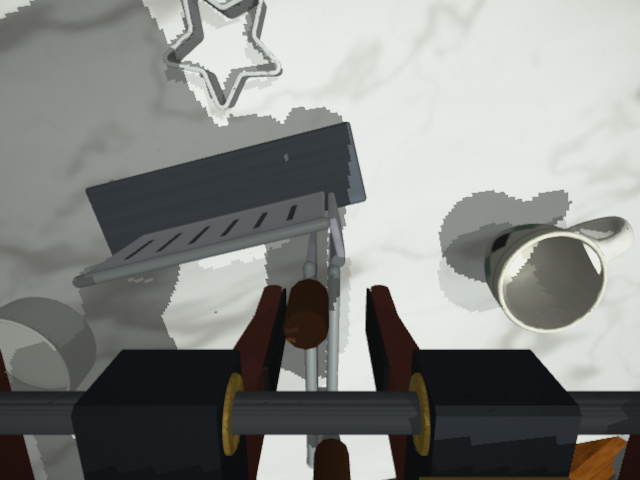

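View pics/s9.png

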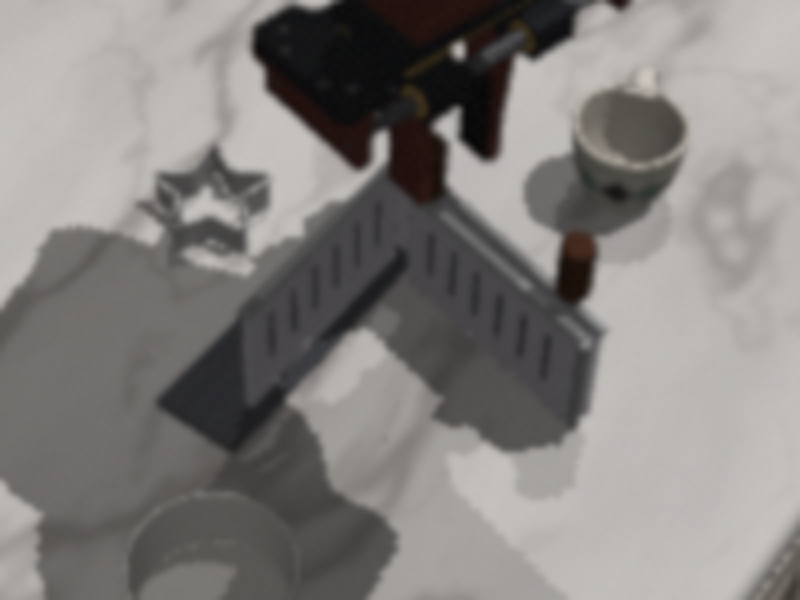

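The end panel now looks parallel to the middle panel in both views: edge at col 311 against 334, and knob at (306,325). I nudge a few more mm to the stop.

Request:
carry_out(
  delta_pos=[
    [0.2,0,0],
    [0.4,0,0],
    [0.5,0,0],
    [0.5,0,0],
    [0.5,0,0],
  ],
  rotation=[
    [0,0,0],
    [0,0,0],
    [0,0,0],
    [0,0,0],
    [0,0,0],
  ],
)

```text
t: 10.42
ee_pos: [540.7, 99.3, 69.8]
orientation: [-1.084, 1.383, -1.38]
ft_force: [1.5, 13.4, -2.1]
width: 34.3
```

```bash
python3 - <<'E'
from h import *
cv2.imwrite('pics/w10.png',ctrl.get_image('wrist')[...,::-1])
rows([])
E
```

```text
t 10.47 pos [540.7  99.3  69.8] yaw -103.6 tilt [ 0.001  0.003 -1.   ] F [ 1.8 14.2 -3.5] w 34.2
dp []
rot []
```

View pics/w10.png

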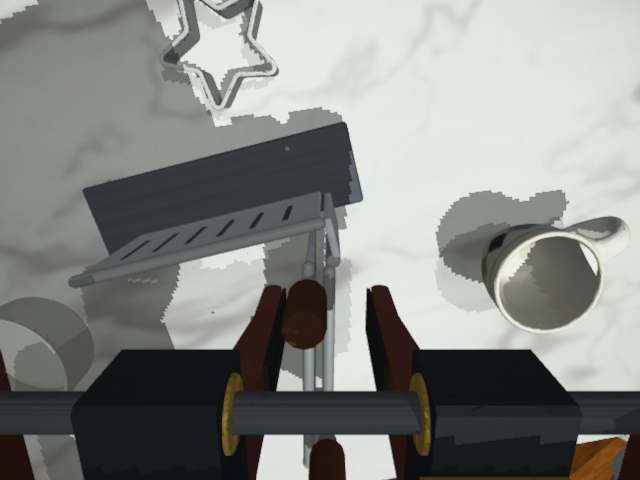

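A contact force of 13 N shows the end panel is on its stop, with the middle panel still open. I back off, lift and go to the middle knob.

Request:
carry_out(
  delta_pos=[
    [-0.7,0,0],
    [-1.2,0,0],
    [-1.2,-2,0],
    [-1.2,-5,0],
    [-1.2,-8,0],
    [-1.2,-11,0],
    [-1.2,-11,0],
  ],
  rotation=[
    [0,0,0],
    [0,0,0],
    [0,0,0],
    [0,0,0],
    [0,0,0],
    [0,0,0],
    [0,0,0],
  ],
)

```text
t: 11.05
ee_pos: [546.4, 109.2, 185.4]
orientation: [-1.08, 1.376, -1.384]
ft_force: [0.8, 0.7, -0.2]
width: 34.2
```

Request:
carry_out(
  delta_pos=[
    [0,0,-0.7],
    [0,0,-1.4],
    [0,0,-2.1],
    [0,0,-2.8],
    [0,0,-3.5],
    [0,0,-4.2],
    [0,0,-4.9],
    [0,0,-5.6],
    [0,0,-6.3],
    [0,0,-7],
    [0,0,-7.7],
    [0,0,-8.4],
  ],
  rotation=[
    [0,-0.12,0],
    [0,-0.24,0],
    [0,-0.36,0],
    [0,-0.48,0],
    [0,-0.6,0],
    [0,-0.72,0],
    [0,-0.84,0],
    [0,-0.96,0],
    [0,-1.08,0],
    [0,-1.2,0],
    [0,-1.32,0],
    [0,-1.44,0],
  ],
)

```text
t: 12.05
ee_pos: [460.6, 128.2, 179.2]
orientation: [-1.553, 0.285, -0.283]
ft_force: [-0.2, -0.2, -0.2]
width: 34.5
```

```bash
python3 - <<'E'
from h import *
im=ctrl.get_image('scene')
cv2.imwrite('pics/s11.png',cv2.resize(im[190:340,240:440][...,::-1],None,fx=4,fy=4,interpolation=cv2.INTER_CUBIC))
b=brown(im,(370,400,240,275));print(b)
for s,c in b:
    print(onz('scene',c,116))
rows([(456,119,180,76)])
E
```

```text
[(array([11,  8,  8,  9, 55], dtype=int32), array([384.4       , 251.47272727]))]
[454.96933967 118.59541256 116.        ]
t 12.1 pos [459.2 128.3 179.1] yaw -20.3 tilt [-0.002 -0.001 -1.   ] F [-1.3 -0.3  0.9] w 34.1
dp [[0.0, -0.1, -1.0]]
rot [[0, -1.68, 0]]
```

View pics/s11.png

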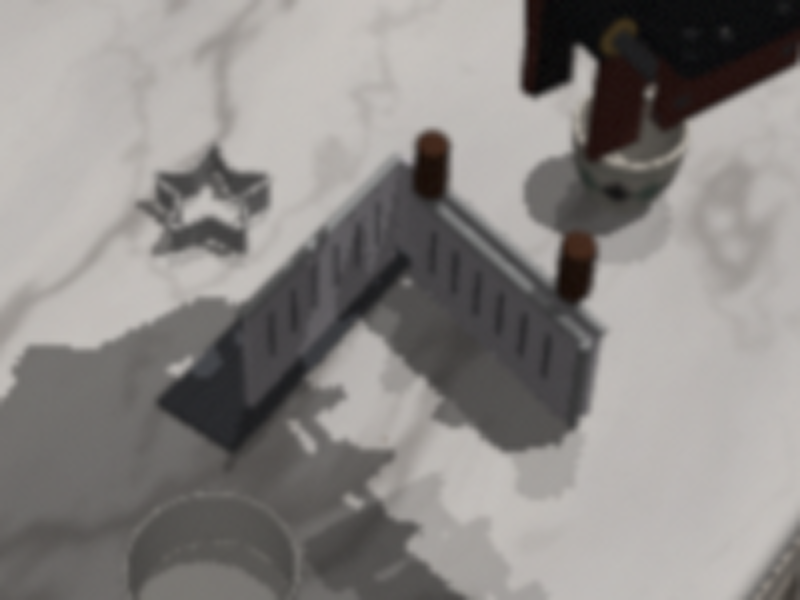

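The scene view shows the end panel folded, with its knob at the first hinge. The middle knob is unchanged at (455.5,119). I rotate to the push direction.

Request:
carry_out(
  delta_pos=[
    [0,0,-1],
    [0,0,-1],
    [0,0,-1],
    [0,0,-1],
    [0,0,-1],
    [0,0,-1],
    [0,0,-1],
    [0,0,-1],
    [0,0,-1],
    [0,0,-1],
    [0,0,-1],
    [0,0,-1],
  ],
  rotation=[
    [0,-0.12,0],
    [0,-0.24,0],
    [0,-0.36,0],
    [0,-0.48,0],
    [0,-0.6,0],
    [0,-0.72,0],
    [0,-0.84,0],
    [0,-0.96,0],
    [0,-1.08,0],
    [0,-1.2,0],
    [0,-1.32,0],
    [0,-1.44,0],
  ],
)

```text
t: 13.1
ee_pos: [457.7, 118.9, 179.4]
orientation: [-1.404, -0.836, 0.837]
ft_force: [0.6, 0.6, -0.8]
width: 34.2
```

Request:
carry_out(
  delta_pos=[
    [0,0,0],
    [0,0,0],
    [0,0,0],
  ],
  rotation=[
    [0,-0.12,0],
    [0,-0.24,0],
    [0,-0.24,0],
  ],
)

```text
t: 13.35
ee_pos: [457.7, 118.9, 179.4]
orientation: [-1.32, -1.017, 1.019]
ft_force: [-0.9, 0.2, -1.1]
width: 34.1
```

```bash
python3 - <<'E'
from h import *
rows([(455.7,119,69,76)])
o=ctrl.get_obs();im=ctrl.get_image('wrist');cv2.imwrite('pics/w12.png',im[...,::-1])
i=ctrl.camera_info('wrist');T=np.array(i['T_tool_cam']);f,cx,cy=K(i)
R=Ro.from_rotvec(o['orientation']).as_matrix()
p=T[:3,:3].T@(R.T@(np.array((455.7,119,120))-o['ee_pos'])-T[:3,3]); print(p[:2]/p[2]*f+[cx,cy])
E
```

```text
t 13.35 pos [457.7 118.9 179.4] yaw 75.3 tilt [-0.001 -0.    -1.   ] F [-0.9  0.2 -1.1] w 34.1
dp [[-0.0, 11.0, 0.2]]
rot [[0, -0.01, 0]]
[324.65508125 243.73190374]
```

View pics/w12.png

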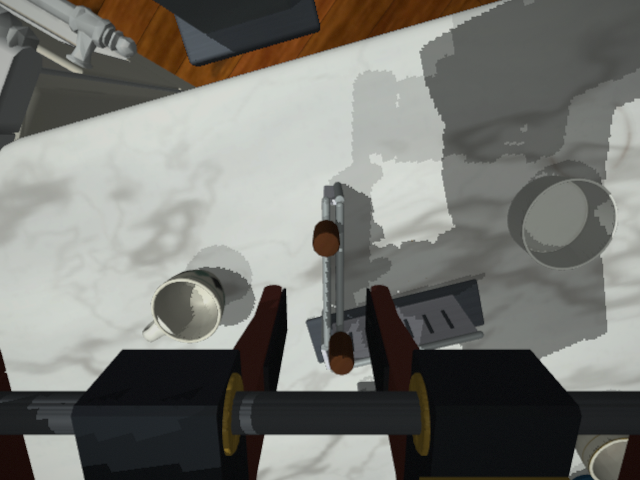

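The middle knob's top is at (326,243), against a predicted (325,244). I descend.

Request:
carry_out(
  delta_pos=[
    [0,2,0.1],
    [0,4,0.2],
    [0,6,0.2],
    [0,7.5,0.2],
    [0,9,0.2],
    [0,10,0.2],
    [0,11,0.2],
    [0,11,0.2],
  ],
  rotation=[
    [0,0,0],
    [0,0,0],
    [0,0,0],
    [0,0,0],
    [0,0,0],
    [0,0,0],
    [0,0,0],
    [0,0,0],
  ],
)

```text
t: 14.07
ee_pos: [454.8, 119.3, 68.2]
orientation: [-1.32, -1.013, 1.017]
ft_force: [0.2, -1.1, 0.2]
width: 34.3
```

```bash
python3 - <<'E'
from h import *
w=[]
for a in np.linspace(166,118,13)[1:]:
    r=np.radians(a); w.append((*(H1+100*np.array([np.cos(r),np.sin(r)])),69,a-90))
rows(w)
E
```

```text
t 14.07 pos [454.8 119.3  68.2] yaw 75.0 tilt [-0.003 -0.001 -1.   ] F [ 0.2 -1.1  0.2] w 34.3
dp [[0.8, -0.1, -0.1], [1.5, -0.1, -0.1], [2.1, -0.1, -0.2], [2.8, -0.1, -0.4], [3.5, -0.1, -0.6], [4.1, -0.1, -0.9], [4.8, -0.1, -1.1], [5.4, -0.1, -1.5], [6.0, -0.1, -1.9], [6.5, -0.1, -2.3], [7.1, -0.1, -2.7], [7.5, -0.1, -3.2]]
rot [[0, 0.05, 0], [0, 0.12, 0], [0, 0.19, 0], [0, 0.26, 0], [0, 0.33, 0], [0, 0.4, 0], [0, 0.47, 0], [0, 0.54, 0], [0, 0.61, 0], [0, 0.68, 0], [0, 0.75, 0], [0, 0.82, 0]]
```

Request:
carry_out(
  delta_pos=[
    [0.8,0,-0.1],
    [1.5,0,-0.1],
    [2.1,0,-0.2],
    [2.8,0,-0.4],
    [3.5,0,-0.6],
    [4.1,0,-0.9],
    [4.8,0,-1.1],
    [5.4,0,-1.5],
    [6.0,0,-1.9],
    [6.5,0,-2.3],
    [7.1,0,-2.7],
    [7.5,0,-3.2],
  ],
  rotation=[
    [0,0.06,0],
    [0,0.12,0],
    [0,0.19,0],
    [0,0.26,0],
    [0,0.33,0],
    [0,0.4,0],
    [0,0.47,0],
    [0,0.54,0],
    [0,0.61,0],
    [0,0.68,0],
    [0,0.75,0],
    [0,0.82,0],
  ],
)

```text
t: 15.07
ee_pos: [505.1, 183.9, 70.1]
orientation: [-1.537, -0.38, 0.383]
ft_force: [-5.5, -0.1, 1.4]
width: 33.8
```

```bash
python3 - <<'E'
from h import *
cv2.imwrite('pics/w13.png',ctrl.get_image('wrist')[...,::-1])
w=[]
for a in np.linspace(118,85,10)[1:]:
    r=np.radians(a); w.append((*(H1+100*np.array([np.cos(r),np.sin(r)])),69,max(a,90)-90))
rows(w)
E
```

```text
t 15.12 pos [506.4 184.4  70.2] yaw 27.7 tilt [-0.001  0.    -1.   ] F [-2.7  0.9  0. ] w 34.0
dp [[0.5, 0.1, -0.0], [1.2, 0.1, -0.1], [1.8, 0.1, -0.2], [2.4, 0.1, -0.3], [3.0, 0.1, -0.5], [3.6, 0.1, -0.7], [4.2, 0.1, -1.0], [4.8, 0.1, -1.3], [5.4, 0.1, -1.6]]
rot [[0, 0.06, 0], [0, 0.12, 0], [0, 0.19, 0], [0, 0.25, 0], [0, 0.31, 0], [0, 0.38, 0], [0, 0.44, 0], [0, 0.48, 0], [0, 0.48, 0]]
```

View pics/w13.png

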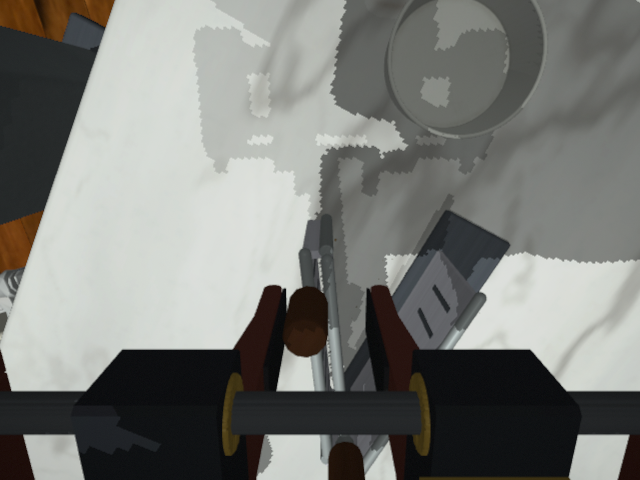

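The knob at (305,325) is captured and the middle panel is swinging in. I continue to just before the stop.

Request:
carry_out(
  delta_pos=[
    [0.5,0,0],
    [1.2,0,-0.1],
    [1.8,0,-0.2],
    [2.4,0,-0.3],
    [3.0,0,-0.5],
    [3.6,0,-0.7],
    [4.2,0,-1.0],
    [4.6,0,-1.2],
    [4.9,0,-1.4],
    [4.9,0,-1.4],
  ],
  rotation=[
    [0,0.06,0],
    [0,0.12,0],
    [0,0.19,0],
    [0,0.25,0],
    [0,0.31,0],
    [0,0.38,0],
    [0,0.44,0],
    [0,0.48,0],
    [0,0.48,0],
    [0,0.48,0],
  ],
)

```text
t: 15.95
ee_pos: [555.9, 194.8, 70.0]
orientation: [-1.571, -0.011, 0.01]
ft_force: [-1.6, -0.2, 0.2]
width: 34.0
```

```bash
python3 - <<'E'
from h import *
cv2.imwrite('pics/w14.png',ctrl.get_image('wrist')[...,::-1])
rows([])
E
```

```text
t 16.0 pos [556.  194.7  70.1] yaw 0.8 tilt [ 0.001  0.    -1.   ] F [-0.4 -0.   0.3] w 34.3
dp []
rot []
```

View pics/w14.png

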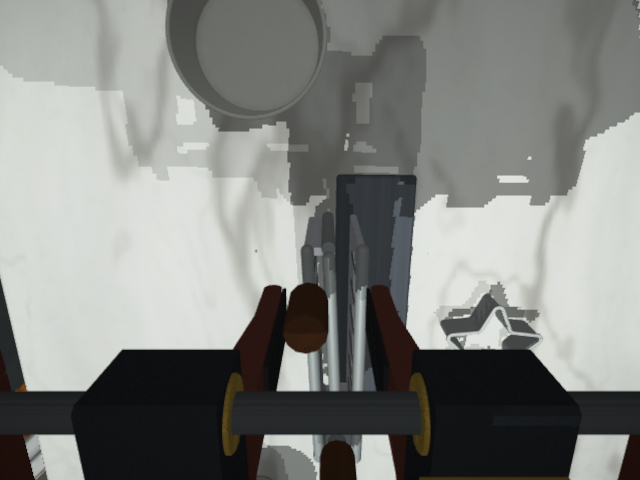

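The panels are nearly parallel. I push the last few mm to the stop.

Request:
carry_out(
  delta_pos=[
    [0.2,0,0],
    [0.4,0,0],
    [0.6,0,0],
    [0.6,0,0],
    [0.6,0,0],
  ],
  rotation=[
    [0,0,0],
    [0,0,0],
    [0,0,0],
    [0,0,0],
    [0,0,0],
  ],
)

```text
t: 16.42
ee_pos: [561.1, 194.8, 69.8]
orientation: [-1.571, -0.009, 0.011]
ft_force: [-4.3, 3.0, 2.9]
width: 34.2
```

Request:
carry_out(
  delta_pos=[
    [0.1,0,0],
    [0.2,0,0],
    [0.3,0,0],
    [0.3,0,0],
  ],
  rotation=[
    [0,0,0],
    [0,0,0],
    [0,0,0],
    [0,0,0],
  ],
)

```text
t: 16.75
ee_pos: [561.2, 194.7, 69.6]
orientation: [-1.571, -0.004, 0.015]
ft_force: [-13.2, 4.6, 8.8]
width: 34.3
```

```bash
python3 - <<'E'
from h import *
cv2.imwrite('pics/w15.png',ctrl.get_image('wrist')[...,::-1])
rows([])
E
```

```text
t 16.8 pos [561.2 194.7  69.6] yaw 0.7 tilt [-0.007 -0.001 -1.   ] F [-13.3   3.6   9.2] w 34.5
dp []
rot []
```

View pics/w15.png

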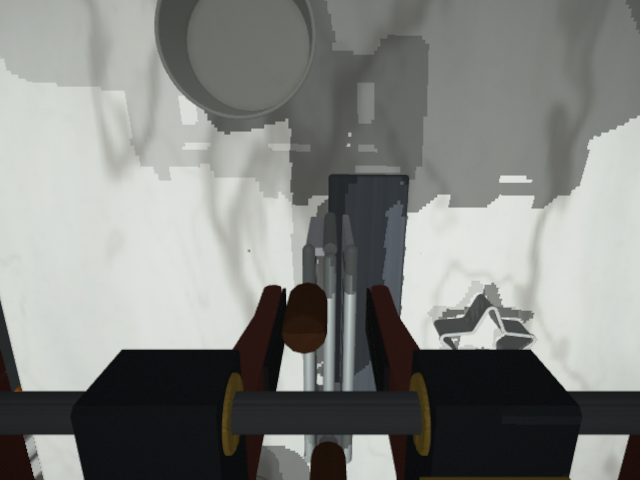

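A force of 13 N with no further motion means the middle panel is at its stop, and the three panels are parallel. I back off, lift and look.

Request:
carry_out(
  delta_pos=[
    [-0.6,0,0],
    [-1.1,0,0],
    [-1.1,-2,0],
    [-1.1,-5,0],
    [-1.1,-8,0],
    [-1.1,-11,0],
    [-1.1,-13,0],
    [-1.1,-13,0],
  ],
  rotation=[
    [0,0,0],
    [0,0,0],
    [0,0,0],
    [0,0,0],
    [0,0,0],
    [0,0,0],
    [0,0,0],
    [0,0,0],
  ],
)

```text
t: 17.47
ee_pos: [557.2, 195.3, 205.0]
orientation: [-1.568, -0.017, 0.002]
ft_force: [1.7, 0.4, -1.0]
width: 33.9
```

Request:
carry_out(
  delta_pos=[
    [-2,0,0],
    [-4,0,0],
    [-6,0,0],
    [-8,0,0],
    [-10,0,0],
    [-10,0,0],
  ],
  rotation=[
    [0,0,0],
    [0,0,0],
    [0,0,0],
    [0,0,0],
    [0,0,0],
    [0,0,0],
  ],
)

```text
t: 17.97
ee_pos: [450.2, 192.6, 198.6]
orientation: [-1.572, -0.008, 0.012]
ft_force: [0.4, 0.0, -0.1]
width: 33.9
```

```bash
python3 - <<'E'
from h import *
im=ctrl.get_image('scene')
rows([])
cv2.imwrite('pics/s16.png',cv2.resize(im[190:370,240:440][...,::-1],None,fx=3.3,fy=3.3,interpolation=cv2.INTER_CUBIC))
for s,c in brown(im,(300,385,215,280)): print(s,c,onz('scene',c,116))
E
```

```text
t 18.02 pos [452.5 193.  199.1] yaw 0.7 tilt [-0.    -0.001 -1.   ] F [ 0.1  0.5 -0.2] w 34.0
dp []
rot []
[53  0  3  9 19] [353.57894737 218.84210526] [544.67306855  85.52925718 116.        ]
[36  3  8  9 43] [339.79069767 221.41860465] [561.59411091 106.6073123  116.        ]
[ 77   8   8  23 125] [380.656 233.808] [483.27237266  86.85887986 116.        ]
[12 34  8 14 65] [315.92307692 254.10769231] [548.9520703  197.10352165 116.        ]
```

View pics/s16.png

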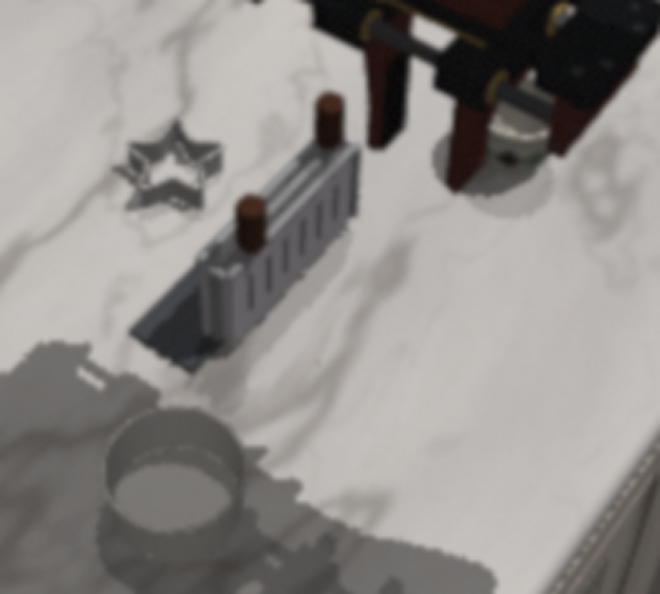

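The scene view shows all three panels folded parallel. The end knob is at (561.6,106.6), against (562.5,107.5) expected when flat. The middle knob reads about (550,197), against (552.5,195.5). The bystanders look undisturbed and the hand is clear, so I hand in.

```bash
python3 - <<'E'
from workcell import ctrl
print(ctrl.get_obs()['qvel'].round(3)); print(ctrl.close_job())
E
```

```text
[-0.011  0.024 -0.058 -0.002 -0.004 -0.007]
the job is handed in; nothing more can be done
None
```

The splash guard is folded and I handed the job in at about 18 s. I folded the end panel first, with the middle panel still about 1.33 rad open. Then I folded the middle panel, with the end panel inside, against the fixed panel. I pushed each knob along its arc between half-open fingers, and each panel reached its stop with about 13 N on the wrist.

**Last checks:**
- **Panels:** In the last scene picture all three look parallel. The knobs measure within 1–4 mm of where they should be when flat.
- **Bystanders:** The mug, ramekin and star cutter look undisturbed in the views. I did not measure their positions again.
- **Robot:** The hand was clear of the guard, with near-zero force on the wrist. The joints still read up to 0.06 rad/s at hand-in, so the arm may not have been fully settled.

**What failed or disagreed:**
- **First pass missed:** The first fold of the end panel moved nothing, because the fingers passed over the knob with the TCP at z = 91 mm.
- **Fingertip position:** In the pictures the fingertips end about 20–30 mm short of the stated TCP. I redid the fold and did the second one with the TCP at about 70 mm, and both worked.

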